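# Feeler under the press plate

### The job

Check the gap of the small hold-down press: pick up the broad, thick feeler by its upright grip and slide its blade flat along the worktop, straight in from the front under the middle of the sprung plate, so that it drags and lifts the plate slightly, until its nose is past the plate's middle. Let go and leave it in the gap. Leave the slim feeler, which would only rattle, where it lies, and do not pry the plate up.

Things in the scene. Friction and masses are not known exactly. Their poses are not given: they have to be found in the camera images.
- broad_feeler: Feeler to use: flat steel blade 40 mm wide (y), 10 mm thick, round nose, lying on the worktop; on it an upright grey grip 40 mm long (x), 12 mm thick (y), top at 65 mm height, to be pinched from above across the 12 mm, about 45 mm up. Origin: underside of blade below the middle of the grip; x points to the nose, 95 mm ahead; rear end 32 mm behind. About 0.16 kg.
- slim_feeler: Other feeler, to be left alone: same length, grip, origin and axes, but its blade is only 20 mm wide and 4 mm thick. The two feelers lie left and right of the press and swap sides from run to run.
- press: Fixed press 150 mm wide (y), 76 high: two cheeks 122 mm apart, 70 deep; cross bar; sprung steel plate over bare worktop. Origin: worktop level, below the plate's middle; x points from front to back (blade goes in along +x). Plate x -32 to 34 mm, underside 7 mm up; front lip bent up to 18 mm at x -46 guides the blade in, slid on the worktop or up to 2 mm above. No stop behind.
- press_plate (a joint): Lift of the sprung plate in m: 0 at rest, at most 0.012. About 3 N lifts it off, 0.45 N more per mm. The 10 mm blade holds it at about 0.003, dragging with a few N; the 4 mm blade does not lift it.

How it is judged:
On the way:
1. the broad feeler, held in the fingers, has its nose in under the plate and drags on it (contact force between broad_feeler and the fingers above 2 N and contact force between broad_feeler and press above 1 N and value of joint press_plate above 0.001 m and x of broad_feeler in the frame of press above -0.132 m), for 0.1 s.
At the end, for the whole second after the job is handed in: Broad feeler flat (7 degrees), still, in the gap: nose from 3 mm short of the plate's middle to 40 mm past it, origin within 22 mm of the press's middle line, blade within 12 degrees of it, plate resting on it, lifted 1.5 to 6 mm; slim feeler within 30 mm of where it lay (x of broad_feeler in the frame of press between -0.098 and -0.055 m and y of broad_feeler in the frame of press between -0.022 and 0.022 m and angle between the x axis of broad_feeler and the x axis of press, either way round below 0.21 rad and angle between broad_feeler's own z axis and vertical below 0.12 rad and value of joint press_plate between 0.0015 and 0.006 m and contact force between broad_feeler and press above 0.5 N and linear speed of broad_feeler below 0.02 m/s and distance of slim_feeler from where it was at the start of the episode below 0.03 m); the robot touches nothing.
It fails at once if the plate is pried up more than 8 mm (value of joint press_plate above 0.008 m).
It fails at once if the slim feeler is moved more than 30 mm (distance of slim_feeler from where it was at the start of the episode above 0.03 m).
It also fails if it takes over 40 s, if anything falls off the work surface, if the arm or the gripper's body presses on something with over 40 N, if the wrist force passes 120 N, or if a joint passes its speed limit or range.

### The arm

A 6-joint arm with a two-finger parallel gripper is mounted at the origin on a cart in front of the work surface, level with it; the furniture and walls round the work are solid. World frame = base frame: x ahead of the robot, y to its left, z up, the work surface at z = 0. Lengths are in m, angles in rad, forces in N, time in s.
With the tool pointing down it reaches from about 0.275 to 0.775 m from the base axis. Payload 14.6 kg.
Tool frame: the origin (TCP) lies at the very end of the fingers, on their centre line; the grasp point (between the pads) lies 19 mm behind it; z points along the fingers, y is the direction in which the jaws open and shut (so a half turn about z gives the same grasp; the last joint's range is limited). The gripper opens to 85 mm and grips with 20 to 120 N. Pads are 22 mm wide; open, the fingers measure 114 mm over their backs; the gripper's body (76 mm by 85 mm) begins 54 mm behind the grasp point. The pads swing forward as they close: fully open they stand 13 mm farther back than shut.
Start: joints at [-1.333, 0.263, -0.048, 1.259, 0, 1.415], TCP at [0.201, -0.485, 0.231] pointing down, gripper open.
Joint ranges: [-2.65, 2.65], [-0.89, 1.7], [-1.18, 1.37], [-2.13, 2.11], [-1.35, 1.29], [-3.14, 3.14]. Speed limits (rad/s): [1.89, 1.89, 2.57, 2.79, 3.14, 3.14].

### API

Orientations are given as [roll, pitch, yaw] about the fixed x, y, z axes, in that order (R = Rz(yaw) Ry(pitch) Rx(roll)).
In Python, from station import sensors, optics, manip gives the robot as it stands.
- The arm moves only by the shell command python3 -m creep 'ROWS' [OPENING] [FORCE]. ROWS is a JSON object of lists of equal length, an entry for each row: "xyz": the shift along the world's x, y, z in cm, a list of three; "angular": the turn, a rotation vector about the world's x, y, z in degrees, a list of three. In form: {"xyz": [[tx, ty, tz], ...], "angular": [[rx, ry, rz], ...]}. A call has 1 to 8 rows; each row shifts and turns the commanded pose from where the row before left it; what a row does not reach is not made up. A row lasts 1/10 s, in which the tool goes at most 50 mm and 8.59 degrees, less where a joint would pass 70% of its speed; a pose out of reach is approached as far as the arm can. A call with a gripper value outside its range is refused whole. OPENING is the gripper command: -1 is fully open, 1 is shut, values between are in proportion, set as the call begins (- or left out, the last holds). The fingers move at their own pace and stop on an object; FORCE is the grip in N (left out, the last holds). Time passes only in rows, so rows that do not move let the fingers close. It gives the time, the measured TCP pose, the force and the opening at its end, in the units of the state.
- sensors.observe(): the state, without advancing time (a new reading comes with each control period).
- optics.get_image(name): name is "scene" or "side" or "wrist"; returns a dict with "frame" (480x640x3 uint8, blue, green, red), "range_z" (480x640 float32, m along the optical axis (not along the pixel's ray), 0 where there is no reading), "fx", "fy", "cx", "cy" (pixels), "R" (3x3) and "t" (3): a world point X has camera coordinates R X + t; the wrist camera has in their place "T_tool_cam" (4x4, takes a point from camera to tool coordinates, whose origin is the TCP and whose axes are the flange's). Camera axes: x right, y down, z forward; pixel columns grow to the right and rows downward; lengths in m; the calibration is good to about 2 mm. The wrist camera is an equidistant fisheye: a pixel r from the principal point sees the ray r / f radians off the axis. A picture is of the moment at which its call begins: read the wrist's pose just before it.
- manip.finish_job(): hands the job in, once; it reports no verdict.
The state is a dict: "t": time; "joint_pos": joint angles; "joint_velocities": joint speeds; "tau": joint torques, N m; "tcp_pos": TCP position; "ee_rot": TCP orientation; "force": force on the tool from outside, world axes, zero at the start; "torque": the same for the moment, N m; "width": finger opening in m.
Only numpy, scipy, OpenCV 4.12 (cv2) and the standard library are available. Lean on these libraries where they do the work, as an engineer would, in place of code of your own. Each camera call takes 0.05 s, during which the arm holds its last target. There are 200 camera calls.

## Working session

There is one attempt and no reset: what is moved stays moved. The work goes in short steps, Python scripts to look and compute and a shell command to move; the robot and the scene stay as the last step left them, time stands still between calls to the robot, and variables do not carry over. Pictures are saved under pics/ and viewed, about 8 in all and at most 12, crops included, and the job is handed in when it is done.

```bash
mkdir -p pics && cat > h.py <<'E'
import numpy as np, cv2
from station import sensors, optics, manip
def cam(n):
    d=optics.get_image(n); return d
def cloud(d):
    z=d["range_z"]; v,u=np.mgrid[:480,:640]
    P=np.stack([(u-d["cx"])/d["fx"]*z,(v-d["cy"])/d["fy"]*z,z],-1)
    X=(P-np.array(d["t"]))@np.array(d["R"]); X[z==0]=np.nan
    return X
E
python3 - <<'E'
from h import *
print(sensors.observe())
for n in ("scene","side"):
    d=cam(n); cv2.imwrite(f"pics/{n}1.png",d["frame"]); np.save(f"{n}1.npy",d,allow_pickle=True)
    print(n,d["fx"],-np.array(d["R"]).T@np.array(d["t"]), np.array(d["R"])[2])
E
```

```text
{'t': 0.0, 'joint_pos': array([-1.33332321e+00,  2.63535508e-01, -4.89551376e-02,  1.25938042e+00,
       -7.24894135e-06,  1.41548359e+00]), 'joint_velocities': array([ 0.00150968, -0.00072867,  0.00023837,  0.00027053,  0.00170662,
        0.00053201]), 'tau': array([ 6.86747990e-04, -6.37610722e+01,  3.84567797e+01,  1.35649106e-02,
        4.31574495e-05,  7.32729887e-06]), 'tcp_pos': array([ 0.20087244, -0.48475404,  0.23081189]), 'ee_rot': array([-3.14052973e+00, -1.59087928e-04,  3.92785768e-01]), 'force': array([-0.46280557,  1.58392784, -0.60685662]), 'torque': array([0.0437766 , 0.01669119, 0.01881048]), 'width': 0.08555108345250581}
scene 584.4706935760494 [0.02555782 0.64408156 1.01248256] [ 0.37682138 -0.50839641 -0.77429887]
side 571.2053191061332 [0.25474412 0.95585418 0.77273396] [ 0.21717025 -0.77922611 -0.58791475]
```

View pics/scene1.png

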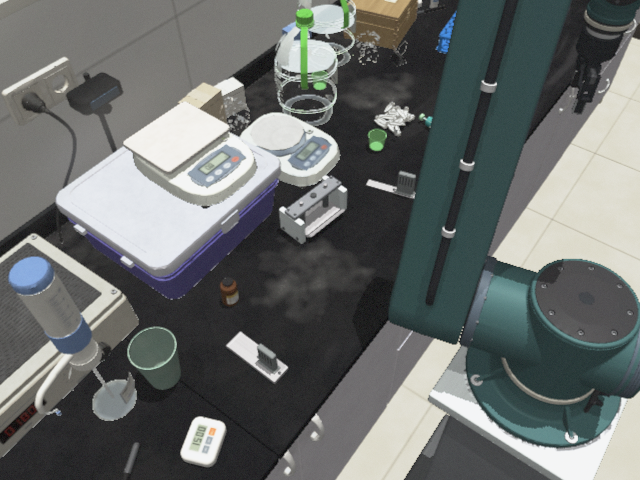

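View pics/side1.png

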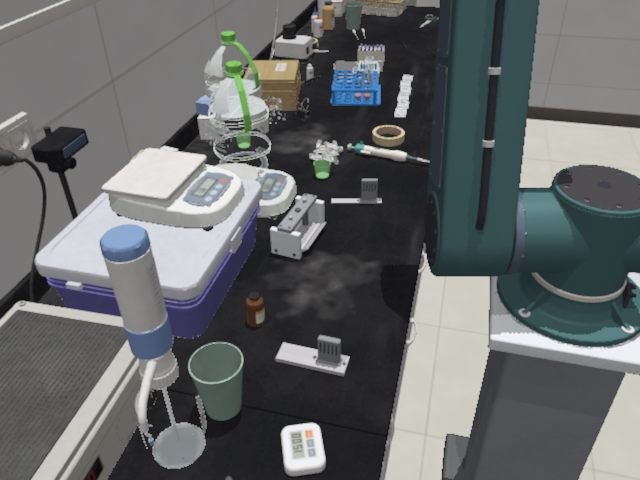

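The broad feeler is the near one (scene (258,358), side (313,357)). The slim one lies at scene (395,187), side (360,195), beyond the press at scene (313,210), side (299,226). Next I measure them in both views.

```bash
cat >> h.py <<'E'
def rect(P):
    (c,s,a)=cv2.minAreaRect((P[:,:2]*1000).astype(np.float32)); return np.round(c,1),np.round(s,1),round(a,1)
def ray(d,uv,z):
    R=np.array(d["R"]);C=-R.T@np.array(d["t"])
    r=R.T@np.array([(uv[0]-d["cx"])/d["fx"],(uv[1]-d["cy"])/d["fy"],1]); return C+r*(z-C[2])/r[2]
E
python3 - <<'E'
from h import *
B={"scene":dict(broad=(215,325,300,390),slim=(355,165,422,205),press=(270,170,355,248)),
   "side":dict(broad=(265,325,360,385),slim=(322,170,392,212),press=(262,188,335,265))}
for n in B:
    d=np.load(n+"1.npy",allow_pickle=True).item(); X=cloud(d); f=d["frame"].astype(int)
    for k,(a,b,c,e) in B[n].items():
        P=X[b:e,a:c].reshape(-1,3); g=f[b:e,a:c].reshape(-1,3); br=g.mean(1)
        ok=np.isfinite(P[:,0]); P=P[ok];br=br[ok]
        print(n,k,"z floor",np.round(np.median(P[br<50,2])*1000,1),"zmax",np.round(np.percentile(P[:,2],[90,99,100])*1000,1))
        if k!="press":
            w=P[(br>150)&(P[:,2]<.025)]; print("  blade n",len(w),"z",np.round(np.median(w[:,2])*1000,1),rect(w))
            h=P[(P[:,2]>.03)&(P[:,2]<.08)]; print("  grip n",len(h),rect(h),"mean",np.round(h.mean(0)*1000,1))
        else:
            h=P[(P[:,2]>.066)&(P[:,2]<.085)]; print("  top",len(h),rect(h),np.round(np.median(h,0)*1000,1))
            h=P[(P[:,2]>.03)&(P[:,2]<.085)]; print("  all",len(h),rect(h))
E
```

```text
scene broad z floor 0.1 zmax [11.9 65.1 70.2]
  blade n 824 z 10.1 (array([456.8, 289.7]), array([ 41.5, 132.7]), 87.4)
  grip n 274 (array([421.5, 291.3]), array([39.3, 13.5]), 0.3) mean [419.2 293.3  54.9]
scene slim z floor 0.3 zmax [ 57.9 413.1 430.7]
  blade n 178 z 4.4 (array([ 488.6, -244. ]), array([120.3,  24.2]), 10.8)
  grip n 235 (array([ 452.4, -251.9]), array([40.3, 17. ]), 14.5) mean [ 451.5 -249.8   52. ]
scene press z floor 0.1 zmax [ 75.5 132.2 147.4]
  top 933 (array([602.7, -64.9]), array([152.3, 116.2]), 81.8) [577.8 -54.4  75.6]
  all 1927 (array([628.2, -84.4]), array([185.7, 172.5]), 82.6)
side broad z floor -1.2 zmax [14.1 63.5 66.6]
  blade n 882 z 8.7 (array([454.4, 286.5]), array([ 53. , 130.7]), 87.6)
  grip n 414 (array([420.3, 293.3]), array([15.4, 39.8]), 86.3) mean [419.8 296.3  51.2]
side slim z floor -1.7 zmax [23.6 63.  67.5]
  blade n 183 z 2.3 (array([ 522.5, -262.1]), array([ 95.2, 197.3]), 61.5)
  grip n 251 (array([ 494.4, -193.8]), array([176.6,  32.2]), 51.5) mean [ 461.5 -231.3   49.5]
side press z floor -1.6 zmax [ 71.7  77.4 142.2]
  top 667 (array([581. , -59.7]), array([153.5,  60.9]), 79.1) [576.8 -49.9  74.2]
  all 1953 (array([597.7, -96.4]), array([140.4, 246. ]), 27.7)
```

```bash
python3 - <<'E'
from h import *
o=[]
for n,(a,b,c,e) in dict(scene=(255,165,355,250),side=(250,185,345,265)).items():
    o.append(cv2.resize(cv2.imread(f"pics/{n}1.png")[b:e,a:c],(400,340),interpolation=cv2.INTER_CUBIC))
cv2.imwrite("pics/press.png",np.hstack(o))
E
```

```text
(no output)
```

View pics/press.png

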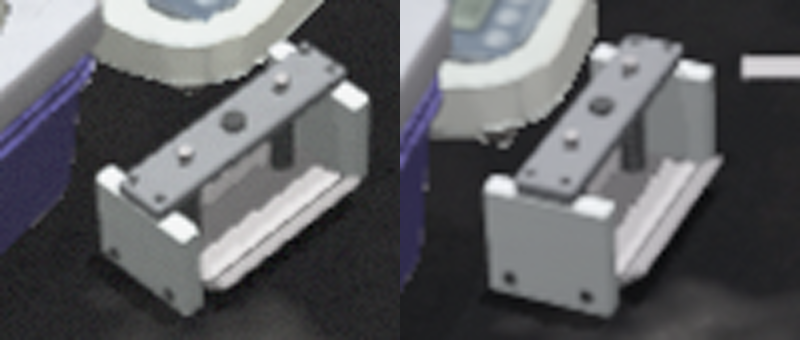

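The crop shows the press lip facing the robot (-x), at right (200..365, 180..290) in the left half. The four white cheek tops at (110,180), (180,225), (350,95) and (285,50) give its outline.

```bash
python3 - <<'E'
from h import *
B={"scene":(255,165,355,250),"side":(250,185,345,265)}
for n,(a,b,c,e) in B.items():
    d=np.load(n+"1.npy",allow_pickle=True).item(); X=cloud(d)
    m=((X[...,2]>.066)&(X[...,2]<.082)).astype(np.uint8); m2=np.zeros_like(m); m2[b:e,a:c]=m[b:e,a:c]
    k,l,s,_=cv2.connectedComponentsWithStats(m2); i=1+np.argmax(s[1:,4]); P=X[l==i]
    P=P[(P[:,0]<.63)]
    q=np.linalg.norm(P[:,None,:2]-P[None,:,:2],axis=2); P=P[(q<.006).sum(1)>5]
    print(n,len(P),rect(P),np.round(P.mean(0)*1000,1))
    # dark holes/cross bar: gray colour
    f=d["frame"]; g=f[l==i].mean(1)
    # lip pixels: low heights in front
    L=X[b:e,a:c].reshape(-1,3); br=f[b:e,a:c].reshape(-1,3).mean(1)
    L=L[(L[:,2]>.006)&(L[:,2]<.022)&(br>130)&(L[:,0]>.48)&(L[:,0]<.62)&(L[:,1]>-.15)&(L[:,1]<.03)]; print("  lip",len(L),rect(L))
    # bar + cheeks histogram along bar direction
    bar=P[np.abs(P[:,2]-np.median(P[:,2]))<.004]; 
    vx,vy,x0,y0=cv2.fitLine((bar[:,:2]*1000).astype(np.float32),cv2.DIST_HUBER,0,.01,.01).ravel(); print("  bar dir",np.degrees(np.arctan2(-vx,vy)),x0,y0)
    h=[ray(d,(a+u*(c-a)/400,b+v*(e-b)/340),.076) for u,v in ([(110,177),(182,228),(352,97),(284,47)] if n=="scene" else [(97,185),(194,212),(293,70),(205,50)])]
    print(np.round(np.array(h)[:,:2]*1000,1).tolist(),np.mean(h,0))
E
```

```text
scene 869 (array([578.7, -61.4]), array([151.6,  62.9]), 83.7) [578.1 -55.9  75.2]
  lip 492 (array([567.9, -63.9]), array([116.3,  66.8]), 83.1)
  bar dir -6.920475 578.7582 -58.988995
[[610.7, 9.1], [556.6, 15.2], [539.4, -117.6], [593.6, -127.3]] [ 0.57509249 -0.0551393   0.076     ]
side 637 (array([578. , -57.8]), array([150.5,  35.1]), 82.0) [577.  -51.   73.9]
  lip 489 (array([566. , -54.4]), array([152. ,  72.9]), 75.7)
  bar dir -8.605516 577.1379 -52.119415
[[610.1, 20.1], [555.8, 31.0], [540.5, -106.4], [592.5, -115.1]] [ 0.5747243  -0.04258566  0.076     ]
```

```bash
python3 -m creep '{"xyz":[[2.5,4,0],[2.5,4,0],[2.5,4,0],[2.5,4,0],[2.5,4,0],[2.5,4,0],[2,4,0],[2,4,0]],"angular":[[0,0,-3],[0,0,-3],[0,0,-3],[0,0,-3],[0,0,-3],[0,0,-3],[0,0,-3],[0,0,-3]]}' -1 40 && python3 -m creep '{"xyz":[[2,4,0],[2,4,0],[0,2.5,0],[0,0,0],[0,0,0]],"angular":[[0,0,-3],[0,0,-2.5],[0,0,0],[0,0,0],[0,0,0]]}' && python3 - <<'E'
from h import *
s=sensors.observe(); print(s["tcp_pos"],s["ee_rot"],s["t"])
d=optics.get_image("wrist"); np.save("w1.npy",[d,s],allow_pickle=True); cv2.imwrite("pics/w1.png",d["frame"]); print(d["fx"],d["cx"],d["cy"],d["T_tool_cam"])
E
```

```text
t: 0.9
tcp_pos: [0.3914, -0.1632, 0.2312]
ee_rot: [-3.142, 0.0, -0.028]
force: [0.8, -0.1, 0.1]
width: 0.0853
t: 1.4
tcp_pos: [0.4309, -0.0597, 0.2311]
ee_rot: [3.141, 0.0, -0.121]
force: [-0.2, -1.1, -0.5]
width: 0.0856
[ 0.4308601  -0.0597254   0.23114567] [ 3.14146643e+00  3.26272976e-04 -1.20632342e-01] 1.4
371.64829954431775 316.6759400562803 237.6493539956825 [[-4.78950389e-04 -9.52555640e-01 -3.04364131e-01  7.73553860e-02]
 [ 9.99999832e-01 -5.55928427e-04  1.66256288e-04 -3.62049759e-04]
 [-3.27573037e-04 -3.04364000e-01  9.52555745e-01 -1.43738410e-01]
 [ 0.00000000e+00  0.00000000e+00  0.00000000e+00  1.00000000e+00]]
```

View pics/w1.png

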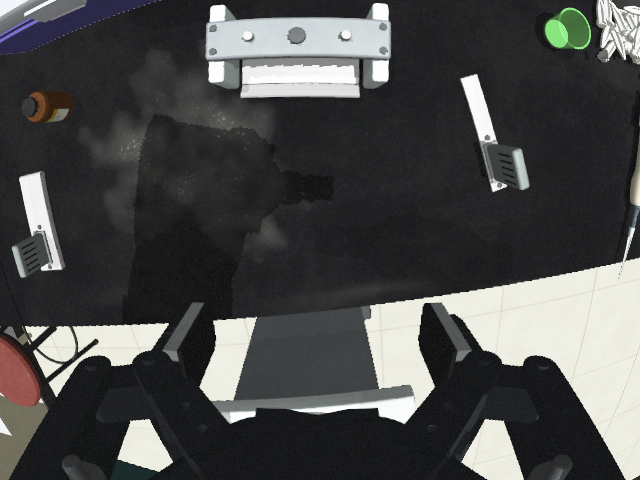

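The wrist view shows the press straight ahead: bar corner screws at about (213,27), (213,52), (382,23), (382,47), knob (297,36), lip edge (241,97)–(359,97). The slim feeler is at (493,140) and the broad one at (40,225).

```bash
cat >> h.py <<'E'
from scipy.spatial.transform import Rotation as Ro
def wray(d,s,uv,z):
    T=np.array(d["T_tool_cam"]); R=Ro.from_euler("xyz",s["ee_rot"]).as_matrix()
    x=np.array([(uv[0]-d["cx"])/d["fx"],(uv[1]-d["cy"])/d["fy"]]); th=np.linalg.norm(x)
    r=R@T[:3,:3]@np.r_[np.sin(th)*x/th,np.cos(th)]; C=R@T[:3,3]+s["tcp_pos"]
    return C+r*(z-C[2])/r[2]
E
python3 - <<'E'
from h import *
d,s=np.load("w1.npy",allow_pickle=True)
f=lambda *a:[wray(d,s,u,a[0])[:2]*1000 for u in a[1:]]
p=f(.076,(213,27),(213,52),(382,23),(382,47),(297,36)); print(np.round(p,1).tolist()); c=(p[0]+p[1]-p[2]-p[3]); print("yaw",np.degrees(np.arctan2(-c[0],c[1])),np.mean(p[:4],0),np.linalg.norm(c)/2)
p=f(.018,(241,97),(359,97)); print("lip",np.round(p,1).tolist(),np.mean(p,0),np.degrees(np.arctan2(-(p[0]-p[1])[0],(p[0]-p[1])[1])),np.linalg.norm(p[0]-p[1]))
p=f(.01,(20,177),(44,173),(63,268),(42,271)); print("broad",np.round(p,1).tolist())
E
```

```text
[[600.4, 4.3], [578.8, 6.7], [584.7, -130.6], [564.2, -127.9], [580.1, -62.0]]
yaw -6.397043035350664 [582.0169248 -61.8663758] 135.57460480127835
lip [[542.7, -0.5], [527.9, -111.5]] [535.29765816 -56.00244355] -7.591620963883398 111.99762985453249
broad [[516.3, 305.4], [512.3, 260.3], [390.7, 270.0], [389.8, 311.3]]
```

Press origin is about (580.5, -61.5) mm, yaw -7°. The wrist view agrees with the scene view. Now to above the broad grip.

```bash
python3 -m creep '{"xyz":[[0,4,0],[0,4.5,0],[0,4.5,0],[0,4.5,0],[0,4.5,0],[0,4.5,0],[0,4.5,0],[-1,4,0]],"angular":[[0,0,0.6],[0,0,0.6],[0,0,0.6],[0,0,0.6],[0,0,0.6],[0,0,0.6],[0,0,0.4],[0,0,0.4]]}' && python3 -m creep '{"xyz":[[0,0.2,-3],[0,0,-3],[0,0,-2],[0,0,0],[0,0,0]],"angular":[[0,0,0],[0,0,0],[0,0,0],[0,0,0],[0,0,0]]}' && python3 - <<'E'
from h import *
s=sensors.observe(); print(s["tcp_pos"],s["ee_rot"],s["t"])
d=optics.get_image("wrist"); np.save("w2.npy",[d,s],allow_pickle=True); cv2.imwrite("pics/w2.png",d["frame"])
E
```

```text
t: 2.25
tcp_pos: [0.4253, 0.1586, 0.2312]
ee_rot: [-3.042, 0.001, 0.115]
force: [-0.4, -0.1, 0.8]
width: 0.0856
t: 2.75
tcp_pos: [0.4249, 0.1589, 0.1519]
ee_rot: [-3.042, 0.001, 0.115]
force: [-0.6, 0.6, 0.5]
width: 0.0854
[0.42486064 0.15892596 0.15189742] [-3.04205465e+00  1.31968650e-03  1.15308322e-01] 2.75
```

View pics/w2.png

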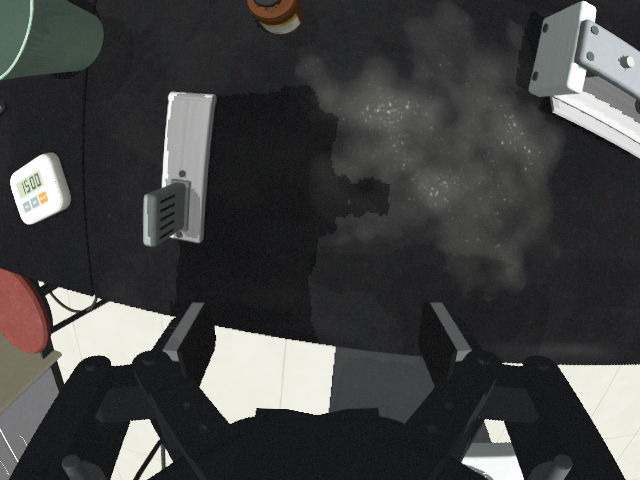

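The move stopped short (y=0.159) and left the tool tilted by about 6°. The broad feeler is at (188,167), grip (167,212). I'm checking the joints before correcting.

```bash
python3 - <<'E'
from h import *
s=sensors.observe(); print(np.round(s["joint_pos"],3), np.round(s["joint_velocities"],3),s["force"])
R=Ro.from_euler("xyz",s["ee_rot"]).as_matrix()
for y in (-2.5,0): print((Ro.from_euler("xyz",[180,0,y],degrees=True)*Ro.from_matrix(R).inv()).as_rotvec(degrees=True))
E
```

```text
[ 0.114  0.176 -0.393  1.002  0.1    3.14 ] [ 0.007 -0.008  0.007 -0.002 -0.001  0.002] [-0.85202762 -0.11897182  0.2998306 ]
[-5.7067765  -0.22074791 -9.11316763]
[-5.69775713 -0.34501573 -6.61523742]
```

Joint 6 ran into its range, so I use the half-turned grasp (yaw about 177.5°). First level the tool, then turn +171° while moving across.

```bash
python3 -m creep '{"xyz":[[0,0,0],[0,0,0],[0,0,0],[0,1.5,0],[0,1.5,0],[0,1.5,0],[0,1.5,0],[0,1.5,0]],"angular":[[-5.7,-0.2,0],[0,0,8],[0,0,8],[0,0,8],[0,0,8],[0,0,8],[0,0,8],[0,0,8]]}' && python3 -m creep '{"xyz":[[0,1.5,0],[0,1.5,0],[0,1.5,0],[0,1.0,0],[0,0,0],[0,0,0],[0,0,0],[0,0,0]],"angular":[[0,0,8],[0,0,8],[0,0,8],[0,0,8],[0,0,8],[0,0,8],[0,0,8],[0,0,8]]}' && python3 -m creep '{"xyz":[[0,0,0],[0,0,0],[0,0,0],[0,0,0],[0,0,0],[0,0,0],[0,0,0],[0,0,0]],"angular":[[0,0,8],[0,0,8],[0,0,8],[0,0,8],[0,0,8],[0,0,8],[0,0,0],[0,0,0]]}' && python3 - <<'E'
from h import *
s=sensors.observe(); print(np.round(s["joint_pos"],3),s["tcp_pos"],s["ee_rot"])
R=Ro.from_euler("xyz",s["ee_rot"]).as_matrix()
print((Ro.from_euler("xyz",[180,0,177.5],degrees=True)*Ro.from_matrix(R).inv()).as_rotvec(degrees=True))
d=np.load("w2.npy",allow_pickle=True)
d,s=d
# broad blade from second wrist place
f=d["frame"]; m=np.zeros(f.shape[:2],np.uint8); m[85:250,140:225]=(f[85:250,140:225].min(2)>140)*255
c=max(cv2.findContours(m,0,1)[0],key=cv2.contourArea).reshape(-1,2)
P=np.array([wray(d,s,u,.010) for u in c]); print("blade@10mm",rect(P))
g=np.array([wray(d,s,u,.065) for u in [(145,246),(153,245),(156,194),(146,195)]]); print("griptop",np.round(g[:,:2]*1000,1).tolist(),g.mean(0))
E
```

```text
t: 3.6
tcp_pos: [0.4275, 0.2193, 0.1527]
ee_rot: [-3.13, 0.008, 1.119]
force: [0.8, -0.5, 0.1]
width: 0.0856
t: 4.4
tcp_pos: [0.4275, 0.2738, 0.1527]
ee_rot: [-3.131, 0.01, 2.236]
force: [-0.2, -0.2, 0.0]
width: 0.0855
t: 5.2
tcp_pos: [0.4272, 0.2737, 0.1522]
ee_rot: [-3.13, 0.011, 3.064]
force: [0.3, 0.3, -0.0]
width: 0.0851
[ 0.418  0.27  -0.259  1.038 -0.016  0.496] [0.42718077 0.27369847 0.15219896] [-3.12956945  0.01063799  3.06399324]
[0.72456534 0.56668091 1.9497412 ]
blade@10mm (array([466.9, 290.7]), array([40.1, 99.5]), 87.4)
griptop [[401.9, 295.6], [403.8, 288.4], [442.8, 285.0], [441.2, 293.6]] [0.42242238 0.29062652 0.065     ]
```

Scene and wrist views agree on the grip centre, (422, 291) mm with yaw about -3° (height 65 confirmed by depth). Descend.

```bash
python3 -m creep '{"xyz":[[-0.3,0.9,0],[-0.27,0.83,0],[0,0,-2.5],[0,0,-2.5],[0,0,0],[0,0,0]],"angular":[[0.7,0.57,1.5],[0,0,0],[0,0,0],[0,0,0],[0,0,0],[0,0,0]]}' && python3 - <<'E'
from h import *
s=sensors.observe(); print(s["tcp_pos"],s["ee_rot"])
d=optics.get_image("wrist"); np.save("w3.npy",[d,s],allow_pickle=True); cv2.imwrite("pics/w3.png",d["frame"])
E
```

```text
t: 5.8
tcp_pos: [0.4208, 0.2914, 0.1018]
ee_rot: [-3.14, -0.002, 3.094]
force: [0.0, 0.9, 0.7]
width: 0.0854
[0.42078052 0.29135423 0.10180515] [-3.14032914e+00 -1.75176737e-03  3.09431442e+00]
```

View pics/w3.png

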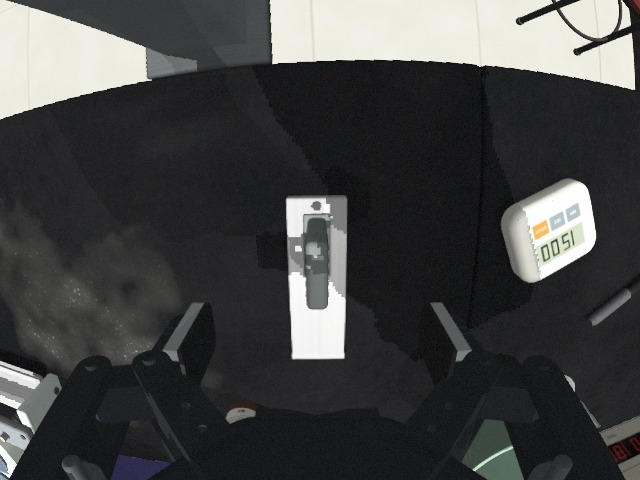

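The grip (317,262) stands centred between the fingers, with the blade upright in the image (289–347). Alignment is good, so I go down and close.

```bash
python3 -m creep '{"xyz":[[0,0,-2.5],[0,0,-2.5],[0,0,-2],[0,0,-0.5],[0,0,0]],"angular":[[0,0,0],[0,0,0],[0,0,0],[0,0,0],[0,0,0]]}' && python3 -m creep '{"xyz":[[0,0,0],[0,0,0],[0,0,0],[0,0,0],[0,0,0],[0,0,0],[0,0,0],[0,0,0]],"angular":[[0,0,0],[0,0,0],[0,0,0],[0,0,0],[0,0,0],[0,0,0],[0,0,0],[0,0,0]]}' 1 50
```

```text
t: 6.35
tcp_pos: [0.4212, 0.2912, 0.0269]
ee_rot: [-3.141, -0.001, 3.094]
force: [0.4, -0.5, 0.9]
width: 0.0851
t: 7.15
tcp_pos: [0.4211, 0.2911, 0.0266]
ee_rot: [-3.141, -0.001, 3.095]
force: [-1.4, 0.5, 5.1]
width: 0.0115
```

```bash
python3 -m creep '{"xyz":[[0,0,1],[-0.9,0,2],[-1,-2,0],[-1,-4,0],[0,-4,0],[0,-4,0],[0,-4,0],[0,-4,0]],"angular":[[0,0,0],[0,0,0],[0,0,-0.7],[0,0,-0.7],[0,0,-0.7],[0,0,-0.7],[0,0,-0.7],[0,0,-0.7]]}' && python3 -m creep '{"xyz":[[0,-4,0],[0,-4,0],[0,-2.5,0],[0,-0.4,0],[0,0,0],[0,0,0],[0,0,0]],"angular":[[0,0,0],[0,0,0],[0,0,0],[0,0,0],[0,0,0],[0,0,0],[0,0,0]]}' && python3 - <<'E'
from h import *
s=sensors.observe(); print(s["tcp_pos"],s["ee_rot"],s["force"])
d=cam("scene"); np.save("scene2.npy",d,allow_pickle=True)
e=cam("side"); np.save("side2.npy",e,allow_pickle=True)
cv2.imwrite("pics/s2.png",np.hstack([cv2.resize(d["frame"][140:340,230:430],(400,400)),cv2.resize(e["frame"][160:360,240:440],(400,400))]))
E
```

```text
t: 7.95
tcp_pos: [0.3917, 0.0695, 0.057]
ee_rot: [-3.141, -0.001, 3.021]
force: [0.6, 1.4, -1.3]
width: 0.0116
t: 8.65
tcp_pos: [0.3919, -0.0371, 0.0564]
ee_rot: [-3.141, -0.001, 3.023]
force: [-0.3, 0.1, -1.3]
width: 0.0118
[ 0.39185784 -0.03711033  0.05644061] [-3.14072806e+00 -1.38707181e-03  3.02268305e+00] [-0.34018451  0.10256623 -1.27983457]
```

View pics/s2.png

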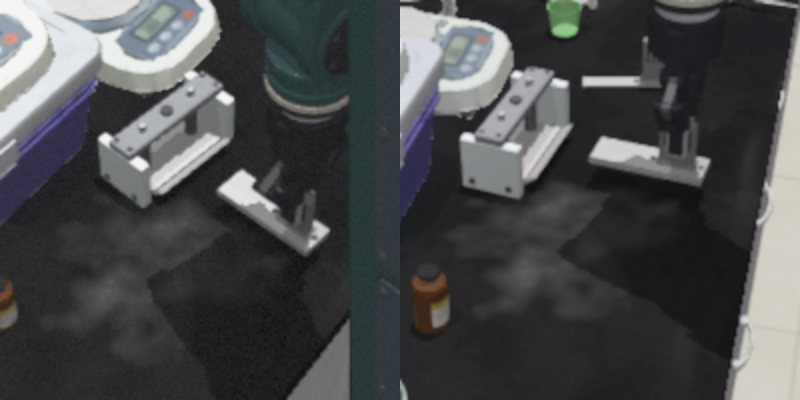

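The feeler is held level (left half (218..328, 172..250)), with its nose pointing at the lip's middle. I measure its pose once in the hand.

```bash
python3 - <<'E'
from h import *
for n,(a,b,c,e) in dict(scene=(335,222,396,268),side=(332,226,398,254)).items():
    d=np.load(n+"2.npy",allow_pickle=True).item(); X=cloud(d)[b:e,a:c].reshape(-1,3); br=d["frame"][b:e,a:c].reshape(-1,3).mean(1)
    w=X[(br>130)&(X[:,2]>.025)&(X[:,2]<.055)]
    A=np.c_[w[:,:2]-w[:,:2].mean(0),np.ones(len(w))]; k=np.linalg.lstsq(A,w[:,2],rcond=None)[0]
    print(n,len(w),rect(w),"slope",np.degrees(k[:2]),"z",k[2]*1000)
E
```

```text
scene 452 (array([424.6, -42.2]), array([ 42.6, 126.9]), 84.1) slope [-0.54385059  1.37453658] z 39.874305579446684
side 408 (array([423. , -40.6]), array([ 44.6, 126.5]), 82.7) slope [-0.29609801  0.58192558] z 38.26649804252712
```

Held origin is at (392.7, -37.6) mm, yaw -6.6°, so within 1 mm of the press's middle line. Lower to just off the worktop, then slide in.

```bash
python3 -m creep '{"xyz":[[0,0,-1.5],[0,0,-1],[0,0,-0.4],[0,0,0],[1.5,-0.18,0],[1.5,-0.18,0],[1,-0.12,0],[0,0,0]],"angular":[[0,0,0],[0,0,0],[0,0,0],[0,0,0],[0,0,0],[0,0,0],[0,0,0],[0,0,0]]}' && python3 -m creep '{"xyz":[[0.5,-0.06,0],[0.5,-0.06,0],[0.5,-0.06,0],[0.5,-0.06,0],[0,0,0]],"angular":[[0,0,0],[0,0,0],[0,0,0],[0,0,0],[0,0,0]]}'
```

```text
t: 9.55
tcp_pos: [0.4332, -0.0429, 0.0275]
ee_rot: [-3.14, -0.0, 3.022]
force: [0.7, -1.1, -2.4]
width: 0.0116
t: 10.05
tcp_pos: [0.4523, -0.0453, 0.0273]
ee_rot: [-3.141, -0.001, 3.021]
force: [0.3, -1.2, -1.3]
width: 0.0114
```

```bash
python3 -m creep '{"xyz":[[0.5,-0.06,0],[0.5,-0.06,0],[0.5,-0.06,0],[0.5,-0.06,0],[0,0,0],[0,0,0]],"angular":[[0,0,0],[0,0,0],[0,0,0],[0,0,0],[0,0,0],[0,0,0]]}' && python3 -m creep '{"xyz":[[0.5,-0.06,0],[0.5,-0.06,0],[0.5,-0.06,0],[0.5,-0.06,0],[0.5,-0.06,0],[0.5,-0.06,0],[0.3,-0.04,0],[0,0,0]],"angular":[[0,0,0],[0,0,0],[0,0,0],[0,0,0],[0,0,0],[0,0,0],[0,0,0],[0,0,0]]}' && python3 - <<'E'
from h import *
d=cam("scene"); np.save("scene3.npy",d,allow_pickle=True)
e=cam("side"); np.save("side3.npy",e,allow_pickle=True)
cv2.imwrite("pics/s3.png",np.hstack([cv2.resize(d["frame"][160:290,250:380],(400,400)),cv2.resize(e["frame"][180:310,250:380],(400,400))]))
E
```

```text
t: 10.65
tcp_pos: [0.471, -0.0473, 0.0271]
ee_rot: [-3.141, -0.003, 3.021]
force: [-4.4, 1.2, -1.7]
width: 0.0117
t: 11.45
tcp_pos: [0.5046, -0.0515, 0.027]
ee_rot: [-3.141, -0.002, 3.021]
force: [-1.4, 0.5, -4.4]
width: 0.0116
```

View pics/s3.png

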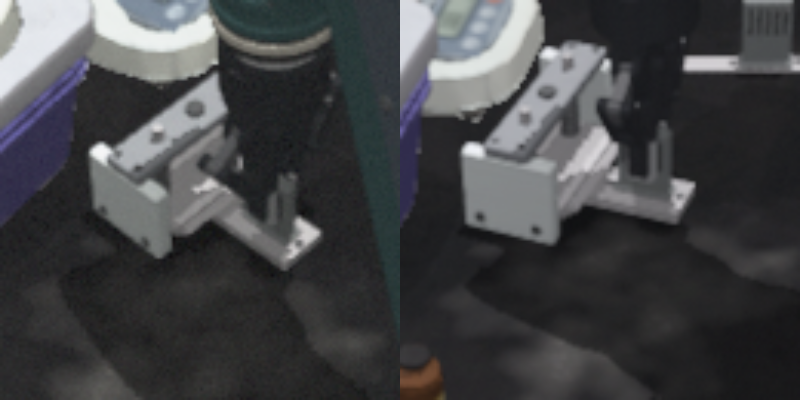

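The blade is in under the lip, on the middle line, drag felt (up to about 4 N). Estimated origin is at press x about -76 mm. Release and rise.

```bash
python3 -m creep '{"xyz":[[0,0,-0.05],[0,0,0]],"angular":[[0,0,0],[0,0,0]]}' && python3 -m creep '{"xyz":[[0,0,0],[0,0,0],[0,0,0],[0,0,0],[0,0,0],[0,0,0],[0,0,0],[0,0,0]],"angular":[[0,0,0],[0,0,0],[0,0,0],[0,0,0],[0,0,0],[0,0,0],[0,0,0],[0,0,0]]}' -1 && python3 -m creep '{"xyz":[[0,0,1],[0,0,2],[0,0,3],[0,0,3],[0,0,3],[-2,0,3],[-4,0,2],[0,0,0]],"angular":[[0,0,0],[0,0,0],[0,0,0],[0,0,0],[0,0,0],[0,0,0],[0,0,0],[0,0,0]]}' && python3 -m creep '{"xyz":[[-3,-4,0],[-3,-4,0],[0,-4,0],[0,-4,0],[0,-4,0],[0,0,0],[0,0,0]],"angular":[[0,0,0],[0,0,0],[0,0,0],[0,0,0],[0,0,0],[0,0,0],[0,0,0]]}' && python3 - <<'E'
from h import *
d=cam("scene"); np.save("scene4.npy",d,allow_pickle=True)
e=cam("side"); np.save("side4.npy",e,allow_pickle=True)
cv2.imwrite("pics/s4.png",np.hstack([cv2.resize(d["frame"][160:290,250:380],(400,400)),cv2.resize(e["frame"][170:300,250:400],(400,400))]))
E
```

```text
t: 11.75
tcp_pos: [0.5045, -0.0515, 0.0268]
ee_rot: [-3.141, -0.002, 3.021]
force: [-5.5, 1.7, -2.6]
width: 0.0118
t: 12.55
tcp_pos: [0.5049, -0.0516, 0.0269]
ee_rot: [-3.141, -0.001, 3.021]
force: [0.0, 0.0, -0.7]
width: 0.0855
t: 13.35
tcp_pos: [0.4426, -0.0514, 0.2001]
ee_rot: [-3.14, 0.002, 3.021]
force: [0.4, 0.0, -0.9]
width: 0.0854
t: 14.05
tcp_pos: [0.3848, -0.2521, 0.1968]
ee_rot: [-3.141, -0.002, 3.02]
force: [0.8, 0.4, -0.1]
width: 0.0855
```

View pics/s4.png

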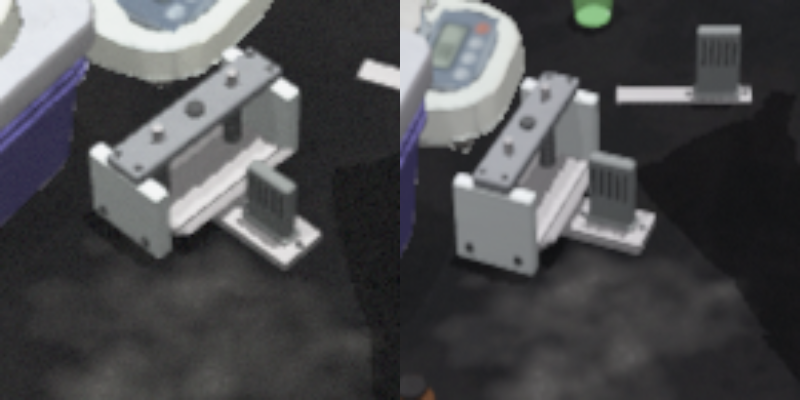

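The feeler stands alone in the gap, grip upright at left-half (272,205), with the blade flat under the lip. The slim feeler is untouched. A numeric check before handing in:

```bash
python3 - <<'E'
from h import *
o=np.array([580.5,-61.5]); c,s=np.cos(np.radians(-7)),np.sin(np.radians(-7)); A=np.array([[c,s],[-s,c]])
for n in ("scene","side"):
    d=np.load(n+"4.npy",allow_pickle=True).item(); X=cloud(d).reshape(-1,3); br=d["frame"].reshape(-1,3).mean(1)
    L=(X[:,:2]*1000-o)@A.T
    g=(X[:,2]>.03)&(X[:,2]<.068)&(L[:,0]>-110)&(L[:,0]<-45)&(abs(L[:,1])<40)
    q=rect(np.c_[L[g]/1000]); print(n,"grip in press frame",q,g.sum(),"ztop",np.percentile(X[g,2],98))
    b=(X[:,2]<.02)&(br>120)&(L[:,0]>-120)&(L[:,0]<-50)&(abs(L[:,1])<40); print("  rear end x",np.percentile(L[b,0],1),"y mid",np.percentile(L[b,1],[2,98]).mean(),"z",np.median(X[b,2]))
    for k in ("1","4"):
        dd=np.load(n+k+".npy",allow_pickle=True).item(); Y=cloud(dd).reshape(-1,3); M=(Y[:,:2]*1000-o)@A.T; bb=dd["frame"].reshape(-1,3).mean(1)
        p=(abs(M[:,1])>26)&(abs(M[:,1])<55)&(M[:,0]>-30)&(M[:,0]<-12)&(Y[:,2]<.025)&(Y[:,2]>0); print("  plate top z",k,np.median(Y[p,2])*1000,p.sum())
    h=(X[:,2]>.03)&(X[:,2]<.068)&(abs(X[:,0]-.452)<.05)&(abs(X[:,1]+.25)<.05); print("  slim grip",rect(X[h]) if h.sum()>20 else h.sum())
E
```

```text
scene grip in press frame (array([-76.2,   1.7]), array([40.9, 14.9]), 3.7) 226 ztop 0.06704282297231645
  rear end x -107.3904835409756 y mid 0.5648597675672757 z 0.010384047235606103
  plate top z 1 13.93094374350827 140
  plate top z 4 16.847186866244893 136
  slim grip 0
side grip in press frame (array([-78.4,   3.3]), array([40.8, 17.3]), 2.2) 264 ztop 0.0646967540222216
  rear end x -108.19784992699246 y mid -4.107856742021935 z 0.008622575489498421
  plate top z 1 12.339942736654752 69
  plate top z 4 15.33956004040649 70
  slim grip (array([ 450.2, -247. ]), array([38. , 14.9]), 12.4)
```

Both views put the origin at press x about -76 mm, y about 1 mm, and the plate lifted 2.9–3.0 mm. The slim grip is where it was. Handing in.

```bash
python3 -c "
from station import manip
print(manip.finish_job())"
```

```text
the job is handed in; nothing more can be done
None
```

The broad feeler is in the gap under the middle of the sprung plate, released, with the arm well clear. I handed the job in at about 14 s of robot time; it reports no verdict.

**Feeler position:** both cameras put its origin at press x of about -76 to -78 mm, so the nose is about 17–19 mm past the plate's middle. It sits within about 4 mm of the middle line and 2–4° from it, and looks flat.

**Plate and drag:** the plate rose 2.9 mm in one view and 3.0 mm in the other. I felt about 4–6 N of drag on the tool while the blade was in the gap.

**Slim feeler:** its grip measured (450, -247) mm at the end, against (452, -252) at the start. The start figure comes from the scene camera and the end figure from the side camera, because the arm hid the slim feeler from the scene camera at the end.

**What went wrong or disagreed:**
- My first move to the feeler ran joint 6 to the end of its range and left the tool tilted about 6°. I levelled it and used the half-turned grasp instead.
- At the end, the two views differed by about 2 mm in x and up to 5 mm in y, well inside the tolerances.
- The side camera's first readings of the slim feeler were spoiled by background, so I did not use them.

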